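Slide the running disk drive aside and hold the cable box open

ROBOT

A 6-joint arm with a two-finger parallel gripper is mounted at the origin on the work surface. World frame = base frame: x ahead of the robot, y to its left, z up, the work surface at z = 0. Lengths are in m, angles in degrees, forces in N, time in s.
With the tool pointing down it reaches from about 0.3 to 0.85 m from the base axis. Payload 4.2 kg.
Tool frame: the origin (TCP) lies at the very end of the fingers, on their centre line; the grasp point (between the pads) lies 19 mm behind it (robot.grip_depth is the distance from the TCP to the grasp point, in m); z points along the fingers, y is the line along which they close (so a half turn about z gives the same grasp; the last joint's range is limited). The gripper opens to 91 mm and grips with 3 to 60 N. Pads are 32 mm wide; open, the fingers measure 118 mm over their backs; the gripper's body (76 mm by 178 mm) begins 60 mm behind the grasp point.
Start: joints at [66.234, 18.312, 89.639, -0, 72.044, -1.146], TCP at [0.221, 0.531, 0.214] pointing down, gripper open.
Joint ranges: [-177.97, 177.97], [-48.28, 115.42], [12.27, 149.76], [-77.06, 257.06], [2.81, 150.46], [-146.56, 146.56]. Speed limits (degrees/s): [147.25, 147.25, 180, 180, 180, 180].

INTERFACE

Orientations are given as [roll, pitch, yaw] about the fixed x, y, z axes, in that order (R = Rz(yaw) Ry(pitch) Rx(roll)).
In Python, from station import robot gives the robot as it stands. The module is installed in compiled form; this text tells all that it offers.
- The arm moves only by the tool apply_moves, never from a script. Its argument "steps" is a list that holds one entry, the list of rows, each a list of 7 numbers: the turn, a rotation vector about the tool's x, y, z each as a share of 180 degrees, from -1 to 1, then the shift along the tool's x, y, z each as a share of 0.4 m, from -1 to 1, then the gripper's target within -1 to 1 (shut at 1, half-way at 0, fully open at -1). A call has 1 to 20 rows; each row is the pose to reach, as a shift and turn from the pose commanded when the call began, along the tool's axes at that moment, turning the shorter way round; what a row does not reach only later rows make up. A row lasts 1/12 s, in which the tool goes at most 41.7 mm and 7.16 degrees, less where a joint would pass 70% of its speed; a pose out of reach is approached as far as the arm can. A call with a number of a shift or a turn outside -1 to 1 is refused whole. A call with a gripper value outside its range is refused whole. The fingers move at their own pace and stop on an object; "grip_force" is the grip in N (left out, the last holds). Time passes only in rows, so rows that repeat a pose let the fingers close. It gives the time, the measured TCP pose, the force, the opening and the grip force at its end, in the units of the state.
- robot.get_obs(): the state, without advancing time (a new reading comes with each control period).
- robot.read_camera(name): name is "scene" or "side" or "wrist"; returns a dict with "frame" (480x640x3 uint8, red, green, blue), "range_z" (480x640 float32, m along the optical axis (not along the pixel's ray), 0 where there is no reading), "mtx" (3x3 intrinsics, pixels), "world_to_cam" (4x4, takes a point from world to camera coordinates). Camera axes: x right, y down, z forward; pixel columns grow to the right and rows downward; lengths in m; the calibration is good to about 2 mm. A picture is of the moment at which its call begins.
- robot.sign_off(): hands the job in; it is judged then, once.
The state is a dict: "time": time; "joint_pos": joint angles; "dq": joint speeds; "tau": joint torques, N m; "position": TCP position; "tcp_rot": TCP orientation; "wrist_force": force on the tool from outside, world axes, zero at the start; "torque": the same for the moment, N m; "opening": finger opening in m; "grip_force": force on a finger pad.
Only numpy, scipy, OpenCV 4.12 (cv2) and the standard library are available. Lean on these libraries where they do the work, as an engineer would, in place of code of your own. Each camera call takes 0.05 s, during which the arm holds its last target. There are 200 camera calls.

TASK

The running disk drive stands in front of the cable box's handle: slide it upright across the cabinet top, without lifting or tipping it, into the empty taped outline, square with it. Then take the steel handle of the cable box and raise the lid, which falls shut by itself, to 60 degrees open, and finish while still holding it there. Leave the router, the network switch and the power adapter where they are.

Things in the scene. Friction and masses are not known exactly. Their poses are not given: they have to be found in the camera images.
- drive_center (a point): centre of the disk drive, half-way up: a silver metal case standing upright on a rubber foot, 110 long (its x), 46 thick (its y), 130 high, loose, 0.5 to 0.9 kg. 65 above the cabinet top while it stands there; z up. It starts in one of two taped outlines, in front of the box's handle. Running: never raise it by 8 mm or tip it by 8 degrees.
- new_place: the empty taped outline, to the left or right of the other: white tape 12 wide flat on the cabinet top, nothing to bump into; inside 134 along its x by 74 along its y. Origin at its centre on the surface. The drive is to stand inside it, long side along the outline's x (either way round).
- lid (a joint): opening angle of the cable box's lid in rad: 0 shut, growing as the front edge rises; range 0 to 1.9. Free hinge, no spring or stay: the lid (0.35 to 0.65 kg) falls shut by its own weight from any angle below about 90 degrees. 60 degrees is 1.047.
- lid_handle (a point): middle of the lid's handle: a round steel bar, 10 in diameter, 140 long, parallel to the hinge (its y), on a strut at each end 50 in front of the lid's front edge, in the lid's plane. x points to the hinge, z is the lid's upper normal. Lid shut: 83 above the cabinet top, 50 in front of the box. Pinch it from above, a finger before and behind; it turns in the grip as the lid rises.
- lid_hinge (a point): middle of the lid's hinge line, on the top far edge of the cable box, 80 above the cabinet top; its y axis lies along the hinge. The handle bar's centre is 200 from it. The box is grey painted steel, 150 deep by 260 wide by 80 high, fixed to the cabinet top; its lid is 6 thick.
- router: centre of the underside of the white router, 130 by 100 by 30 with two upright aerials up to 120 high at its far edge, loose; a bystander. It stands beside the drive on the other side from the empty outline.
- adapter: centre of the underside of the black power adapter, 110 by 50 by 32, loose, left of the cable box; a bystander
- switch: centre of the underside of the small blue metal network switch, 100 by 90 by 28, loose, right of the cable box; a bystander
Things that resemble listed ones, but are neither listed nor needed, are in the scene too. Of the things shaped like the part that bears drive_center, the aluminium one is meant.

How it is judged (in metres and radians):
On the way:
1. the drive has been slid into the empty outline and stands there, with the lid still shut (x of drive_center in the frame of new_place between -0.018 and 0.018 m and y of drive_center in the frame of new_place between -0.018 and 0.018 m and angle between the x axis of drive_center and the x axis of new_place, either way round below 0.2 rad and angle between drive_center's own z axis and vertical below 0.1 rad and height (world z) of drive_center below 0.073 m and linear speed of drive below 0.02 m/s and value of joint lid below 0.1 rad), for 0.2 s.
At the end, for the whole second after the job is handed in: The lid is held still by the fingers, and by nothing else, at 60 degrees open (within 7 degrees); the drive stands released and upright in the new outline, its centre within 18 mm of the outline's centre along each side and turned no more than 0.2 rad from it (value of joint lid between 0.925 and 1.17 rad and velocity of joint lid between -0.1 and 0.1 rad/s and contact force between the fingers and lid above 0.8 N and contact force between drive and the fingers below 0.3 N and contact force between lid and router below 0.3 N and contact force between lid and adapter below 0.3 N and contact force between lid and switch below 0.3 N and contact force between lid and drive below 0.3 N and x of drive_center in the frame of new_place between -0.018 and 0.018 m and y of drive_center in the frame of new_place between -0.018 and 0.018 m and angle between the x axis of drive_center and the x axis of new_place, either way round below 0.2 rad and angle between drive_center's own z axis and vertical below 0.1 rad and height (world z) of drive_center below 0.073 m and linear speed of drive below 0.02 m/s); the arm keeps its last pose, push and grip.
It fails at once if the drive was lifted more than 8 mm off the cabinet top (height (world z) of drive_center above 0.0735 m).
It fails at once if the drive was tipped (angle between drive_center's own z axis and vertical above 0.15 rad).
It fails at once if the router was shifted more than 25 mm (distance of router from where it was at the start of the episode above 0.025 m).
It fails at once if the adapter was shifted more than 25 mm (distance of adapter from where it was at the start of the episode above 0.025 m).
It fails at once if the switch was shifted more than 25 mm (distance of switch from where it was at the start of the episode above 0.025 m).
It also fails if it takes over 53 s, if anything falls off the work surface, if the arm or the gripper's body presses on something with over 40 N, if the wrist force passes 120 N, or if a joint passes its speed limit or range.

## Working session

There is one attempt and no reset: what is moved stays moved. The work goes in short steps, Python scripts to look and compute and a tool call to move; the robot and the scene stay as the last step left them, time stands still between calls to the robot, and variables do not carry over. Pictures are saved under pics/ and viewed, at most 10 in all, crops included, and the job is handed in when it is done.

Besides the shell and the picture viewer there is one more tool, called after "Request:" as name([rows], argument=value, ...), one row to a line, values as JSON. apply_moves: Moves the arm, as the interface text tells. Shift numbers are shares of 0.4 m and turn numbers shares of 180 degrees, none past 1 either way. Its arguments: {"type":"object","properties":{"steps":{"type":"array","items":{"type":"array","items":{"type":"array","items":{"type":"number","minimum":-1,"maximum":1}}}},"grip_force":{"type":"number"}},"required":["steps"]}

```bash
mkdir -p pics; cat > h.py <<'E'
import numpy as np, cv2
from station import robot
def grab(n):
    c=robot.read_camera(n); return c
def pts(c):
    K=c["mtx"];T=np.linalg.inv(c["world_to_cam"]);z=c["range_z"]
    v,u=np.mgrid[:480,:640]
    P=np.stack([(u-K[0,2])/K[0,0]*z,(v-K[1,2])/K[1,1]*z,z],-1)
    W=P@T[:3,:3].T+T[:3,3]; W[z==0]=np.nan; return W
def ray(c,u,v,h):
    K=c["mtx"];T=np.linalg.inv(c["world_to_cam"])
    d=T[:3,:3]@np.linalg.solve(K,[u,v,1]); o=T[:3,3]; return o+d*(h-o[2])/d[2]
E
python3 - <<'E'
from h import *
o=robot.get_obs(); print({k:np.round(v,3) for k,v in o.items()})
for n in ("scene","side"):
    c=grab(n); cv2.imwrite(f"pics/{n}0.png",c["frame"][...,::-1]); np.savez(f"{n}0.npz",**c)
    T=np.linalg.inv(c["world_to_cam"]); print(n,T[:3,3].round(3),T[:3,2].round(2))
E
```

```text
{'time': np.float64(0.0), 'joint_pos': array([66.236, 18.352, 89.706,  0.   , 72.045, -1.147]), 'dq': array([-0.034,  0.009, -0.007,  0.021,  0.034,  0.031]), 'tau': array([ 1.0000e-03, -4.1247e+01, -2.3198e+01,  7.3000e-02,  4.6000e-02,
       -0.0000e+00]), 'position': array([0.221, 0.53 , 0.213]), 'tcp_rot': array([-1.79898e+02, -2.00000e-03,  1.57383e+02]), 'wrist_force': array([ 0.24 , -0.517, -0.464]), 'torque': array([0.048, 0.015, 0.011]), 'grip_force': np.float64(0.0), 'opening': np.float64(0.091)}
scene [ 0.949 -0.343  0.894] [-0.42  0.38 -0.83]
side [ 0.166 -0.839  0.653] [ 0.32  0.8  -0.5 ]
```

View pics/scene0.png

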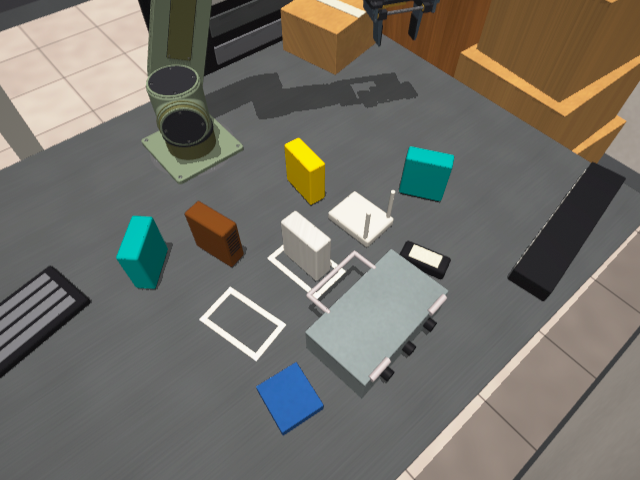

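View pics/side0.png

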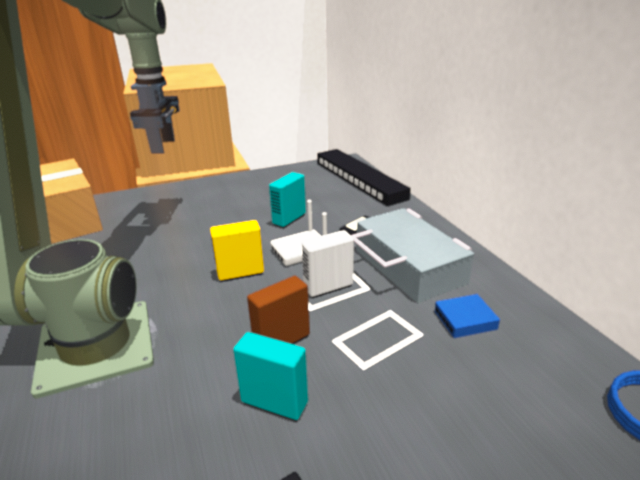

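Drive-like blocks in the scene image are silver (305,245), brown (214,233), yellow (305,170), teal (143,252) and teal (428,173). Only the silver one is aluminium, and it stands in a taped outline in front of the handle (340,280). The empty outline is at (243,322). The router is at (362,217), the switch at (290,397) and the adapter at (425,258).

```bash
cat > m.py <<'E'
from h import *
def rect(P,name):
    r=cv2.minAreaRect((P[:,:2]*1000).astype(np.float32)); b=cv2.boxPoints(r)
    print(name,len(P),"c",np.round(r[0],1),"size",np.round(r[1],1),"ang",round(r[2],2),"z",np.round(np.nanpercentile(P[:,2],[5,50,95])*1000,1)); return r
E
python3 - <<'E'
from m import *
for n in ("scene","side"):
    c=dict(np.load(f"{n}0.npz")); W=pts(c); f=c["frame"].astype(int); z=W[...,2]
    hsv=cv2.cvtColor(c["frame"],cv2.COLOR_RGB2HSV); S,V=hsv[...,1],hsv[...,2]
    print(n)
    def comps(mask,name,mn=60,wf=None):
        k,l,st,ce=cv2.connectedComponentsWithStats(mask.astype(np.uint8))
        for i in range(1,k):
            if st[i,4]>=mn: print(" px",ce[i].round(0),end=" "); rect(W[l==i],name)
    ins=(W[...,0]>.2)&(W[...,0]<1.0)&(abs(W[...,1])<.5)
    comps(ins&(abs(z)<.006)&(V>190)&(S<50),"tape")
    comps(ins&(abs(z-.13)<.006),"top130")
    comps(ins&(abs(z-.0855)<.008),"z83")
    comps(ins&(abs(z-.03)<.006),"z30",80)
E
python3 - <<'E'
import cv2
a=cv2.imread('pics/scene0.png')[180:380,190:460]; cv2.imwrite('pics/crop.png',cv2.resize(a,None,fx=2.9,fy=2.9,interpolation=cv2.INTER_CUBIC))
E
```

```text
scene
 px [287. 269.] tape 345 c [489.4 -49.6] size [ 46.4 140.3] ang 79.74 z [-1.2  1.3  3.9]
 px [329. 283.] tape 209 c [574.5   4.1] size [14.5 97.4] ang 6.15 z [-1.5  1.5  3.9]
 px [243. 323.] tape 1195 c [ 525.5 -199.2] size [159.5  99.6] ang 13.95 z [-1.5  1.3  3.8]
 px [304. 154.] top130 682 c [325.2 137.7] size [ 47.  112.6] ang 84.82 z [126.2 130.1 132.4]
 px [430. 157.] top130 691 c [523.9 358.6] size [109.9  49.5] ang 31.68 z [125.7 129.8 132.6]
 px [210. 218.] top130 915 c [ 345.  -135.6] size [111.7  45.7] ang 14.8 z [126.5 130.  132.4]
 px [305. 231.] top130 957 c [500.6  -2.4] size [110.9  47. ] ang 4.23 z [126.3 129.8 132.2]
 px [134. 238.] top130 1021 c [ 287.8 -277.1] size [ 46.6 112.5] ang 45.58 z [126.5 130.1 132.4]
 px [306. 175.] z83 170 c [332.6 118. ] size [115.3  40.6] ang 17.27 z [78.4 85.3 91.8]
 px [425. 175.] z83 220 c [535.5 339. ] size [109.8  15. ] ang 28.88 z [78.2 85.5 92.6]
 px [216. 239.] z83 204 c [ 356.9 -150.8] size [115.9  42.6] ang 37.35 z [78.3 85.4 92.8]
 px [145. 257.] z83 227 c [ 306.  -270.5] size [ 41.9 114.6] ang 22.52 z [78.7 85.7 92.5
[... 2703 characters left out ...]
. 244.] z30 708 c [492.1 170.1] size [131.2 100.6] ang 6.42 z [26.6 30.6 32.7]
 px [241. 269.] z30 202 c [324.7 114.6] size [ 10.1 110. ] ang 86.29 z [24.6 29.8 35.4]
 px [429. 281.] z30 368 c [ 700.2 -104.6] size [ 96.9 193.6] ang 55.96 z [24.6 29.9 35.6]
 px [329. 283.] z30 205 c [493.5 -23.1] size [ 36.4 113.2] ang 74.89 z [24.7 30.  35.2]
 px [467. 312.] z30 1404 c [ 719.3 -225.3] size [ 93.4 101.7] ang 81.91 z [25.9 28.2 30.1]
 px [295. 333.] z30 144 c [ 367.1 -153.5] size [74.5  5.1] ang 15.35 z [24.4 30.7 35.5]
 px [623. 379.] z30 224 c [ 846.1 -486.8] size [79.3 17.6] ang 8.01 z [26.3 29.8 32.1]
 px [274. 403.] z30 343 c [ 277.3 -298. ] size [ 39.2 114.8] ang 64.58 z [24.6 30.2 35.5]
```

View pics/crop.png

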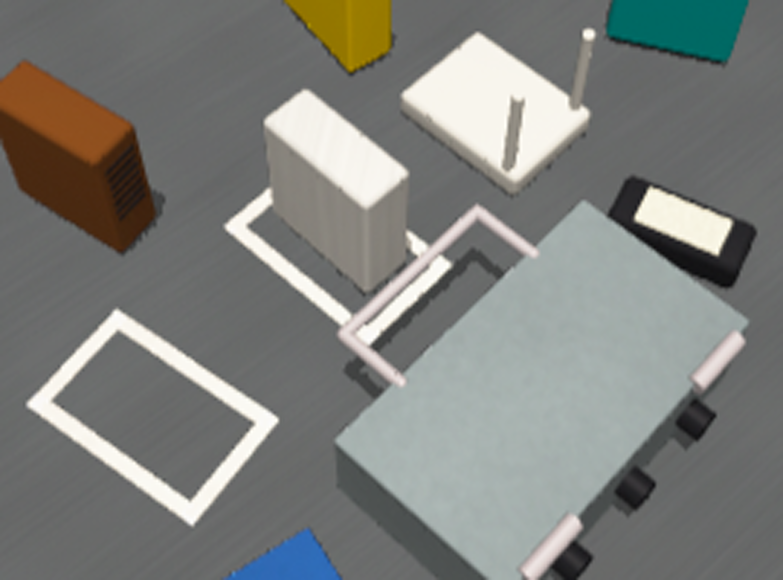

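The crop confirms the silver drive, with the empty outline to its right as seen from the robot. The sizes and heights I measured agree with the ones given. Next I compute the approach and the handle pose.

```bash
cat >> h.py <<'E'
from scipy.spatial.transform import Rotation as Ro
def go(p,yaw,start=None):
    o=robot.get_obs(); R=Ro.from_euler("xyz",o["tcp_rot"],degrees=True); T=Ro.from_euler("xyz",[180,0,yaw],degrees=True)
    s=R.inv().apply(np.array(p)-o["position"])/.4; r=(R.inv()*T).as_rotvec(degrees=True)/180
    print("turn",r.round(4),"shift",s.round(4))
E
python3 - <<'E'
from m import *
a=np.radians(6.1);X=np.array([np.cos(a),np.sin(a)]);Y=np.array([-X[1],X[0]])
for n in ("scene","side"):
    c=dict(np.load(f"{n}0.npz")); W=pts(c); P=W[(abs(W[...,2]-.085)<.01)]; q=P[:,:2]-[.695,0]; bx,by=q@X,q@Y
    m=(bx<-.085)&(bx>-.115)&(abs(by)<.09); print(n,"bar n",m.sum(),"bx pct",np.percentile(bx[m],[5,50,95]).round(4),"by range",by[m].min().round(4),by[m].max().round(4),"z",np.percentile(P[m,2],[50,95]).round(4), "slope",np.polyfit(by[m],bx[m],1)[0].round(3))
    m=(bx>-.05)&(abs(by)<.12); 
    print("lid by range",np.percentile(q@Y,[0])[0] if 0 else (by[(bx>-.04)&(abs(by)<.15)&(bx<.09)].min().round(4),by[(bx>-.04)&(abs(by)<.15)&(bx<.09)].max().round(4)),"front edge",bx[(abs(by)<.05)&(bx>-.08)&(bx<0.1)].min().round(4),"back",bx[(abs(by)<.03)&(bx<.15)].max().round(4))
go([.5,-.003,.214],184.9)
E
```

```text
scene bar n 360 bx pct [-0.1044 -0.0985 -0.0892] by range -0.0741 0.0746 z [0.0872 0.0899] slope -0.001
lid by range (np.float64(-0.1315), np.float64(0.134)) front edge -0.0518 back 0.0994
side bar n 229 bx pct [-0.1056 -0.1023 -0.0897] by range -0.0769 0.0747 z [0.0867 0.0898] slope 0.0
lid by range (np.float64(-0.1349), np.float64(0.1323)) front edge -0.0528 back 0.1009
turn [-5.000e-04 -1.000e-04 -1.529e-01] shift [-1.1567e+00 -9.6260e-01 -5.0000e-04]
```

Request:
apply_moves([
  [[0, 0, -0.153, -0.96, -0.8, 0, -1], [0, 0, -0.153, -0.96, -0.8, 0, -1], [0, 0, -0.153, -0.96, -0.8, 0, -1], [0, 0, -0.153, -0.96, -0.8, 0, -1], [0, 0, -0.153, -0.96, -0.8, 0, -1], [0, 0, -0.153, -0.96, -0.8, 0, -1], [0, 0, -0.153, -0.96, -0.8, 0, -1], [0, 0, -0.153, -0.96, -0.8, 0, -1], [0, 0, -0.153, -0.96, -0.8, 0, -1], [0, 0, -0.153, -0.96, -0.8, 0, -1], [0, 0, -0.153, -0.96, -0.8, 0, -1], [0, 0, -0.153, -0.96, -0.8, 0, -1], [0, 0, -0.153, -0.96, -0.8, 0, -1], [0, 0, -0.153, -0.96, -0.8, 0, -1], [0, 0, -0.153, -0.96, -0.8, 0, -1]],
])

```text
time: 1.35
position: [0.452, 0.0879, 0.2136]
tcp_rot: [180.0, -0.1, -175.2]
wrist_force: [0.2, -0.3, -0.3]
opening: 0.0911
grip_force: 0.0
```

```bash
python3 -c "
from h import *
o=robot.get_obs();print(o['time'],o['position'].round(4),o['tcp_rot'].round(2))
go([.5,-.003,.17],184.9)"
```

```text
1.35 [0.452  0.0879 0.2136] [ 1.7995e+02 -8.0000e-02 -1.7516e+02]
turn [ 0.0003 -0.0004 -0.0003] shift [-0.1004 -0.2366  0.1086]
```

Request:
apply_moves([
  [[0, 0, 0, -0.1, -0.236, 0.0, -1], [0, 0, 0, -0.1, -0.236, 0.0, -1], [0, 0, 0, -0.1, -0.236, 0.0, -1], [0, 0, 0, -0.1, -0.236, 0.1, -1], [0, 0, 0, -0.1, -0.236, 0.1, -1], [0, 0, 0, -0.1, -0.236, 0.1, -1]],
])

```text
time: 1.85
position: [0.4985, -0.0012, 0.1726]
tcp_rot: [179.9, -0.3, -175.0]
wrist_force: [-0.4, -0.1, 0.3]
opening: 0.0907
grip_force: 0.0
```

```bash
python3 -c "
from m import *
o=robot.get_obs();print(o['time'],o['position'].round(4),o['tcp_rot'].round(2))
go([.5,-.003,.07],184.9)
c=grab('wrist');W=pts(c);P=W[abs(W[...,2]-.13)<.005]
P=P[(abs(P[:,0]-.5)<.08)&(abs(P[:,1])<.06)]
rect(P,'drive') if len(P)>9 else print(len(P))
cv2.imwrite('pics/w1.png',c['frame'][...,::-1])"
```

```text
1.85 [ 0.4985 -0.0012  0.1726] [ 179.92   -0.31 -174.97]
turn [ 0.0004 -0.0017  0.0007] shift [-0.0049 -0.0051  0.2564]
drive 10855 c [490.2  -1.5] size [94.  45.9] ang 4.4 z [127.5 129.6 130.8]
```

View pics/w1.png

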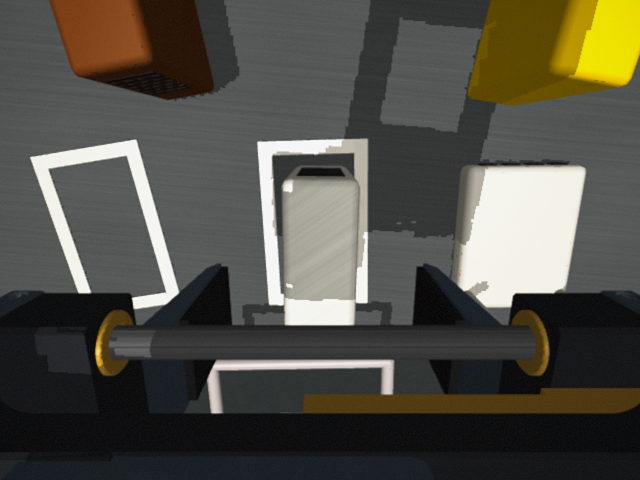

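The wrist view shows the drive (columns 283–358) centred between the fingers (228–415) with clear space on both sides. The empty outline is at about (105,225). I go down and grip.

Request:
apply_moves([
  [[0, 0, 0, -0.005, -0.005, 0.08, -1], [0, 0, 0, -0.005, -0.005, 0.16, -1], [0, 0, 0, -0.005, -0.005, 0.22, -1], [0, 0, 0, -0.005, -0.005, 0.255, -1], [0, 0, 0, -0.005, -0.005, 0.255, -1], [0, 0, 0, -0.005, -0.005, 0.255, 0.2], [0, 0, 0, -0.005, -0.005, 0.255, 0.4], [0, 0, 0, -0.005, -0.005, 0.255, 0.6], [0, 0, 0, -0.005, -0.005, 0.255, 1], [0, 0, 0, -0.005, -0.005, 0.255, 1], [0, 0, 0, -0.005, -0.005, 0.255, 1], [0, 0, 0, -0.005, -0.005, 0.255, 1]],
], grip_force=20)

```text
time: 2.9
position: [0.5028, -0.0045, 0.0723]
tcp_rot: [180.0, 0.0, -175.1]
wrist_force: [-0.1, 1.6, 2.3]
opening: 0.0475
grip_force: 1.0
```

```bash
python3 - <<'E'
from m import *
o=robot.get_obs();print(o['time'],o['position'].round(4),o['tcp_rot'].round(2),o['opening'],o['grip_force'])
for n in ("scene","side","wrist"):
    c=grab(n);W=pts(c);z=W[...,2];hsv=cv2.cvtColor(c["frame"],cv2.COLOR_RGB2HSV)
    P=W[(abs(z-.13)<.006)&(abs(W[...,0]-.5)<.09)&(abs(W[...,1]+.003)<.05)&(hsv[...,1]<60)&(hsv[...,2]>90)]
    if len(P)>20: rect(P,n+' drive')
    m=((abs(z)<.006)&(hsv[...,2]>190)&(hsv[...,1]<50)&(abs(W[...,1]+.2)<.1)&(abs(W[...,0]-.52)<.12)).astype(np.uint8)
    k,l,st,ce=cv2.connectedComponentsWithStats(m)
    if k>1:
        i=1+np.argmax(st[1:,4]); u=np.argwhere(l==i)[:,::-1]
        G=np.array([ray(c,a,b,0.0) for a,b in u]); rect(G,n+' tape(z=0 rays)')
E
```

```text
2.9 [ 0.5028 -0.0045  0.0723] [ 1.7996e+02  4.0000e-02 -1.7512e+02] 0.047477713847176424 0.965452641248703
scene drive 359 c [528.3  -2.5] size [54.5 45.7] ang 4.63 z [126.7 130.1 132.5]
scene tape(z=0 rays) 1224 c [ 525.4 -199.3] size [159.   98.9] ang 13.91 z [0. 0. 0.]
side drive 270 c [467.4  -7.4] size [48.2 64.6] ang 11.67 z [125.3 130.1 132.1]
side tape(z=0 rays) 1392 c [ 527.3 -197.7] size [164.1 104.5] ang 13.93 z [0. 0. 0.]
wrist drive 21564 c [479.7  -4.6] size [72.5 46.2] ang 4.82 z [127.3 129.7 130.7]
wrist tape(z=0 rays) 4200 c [ 501.8 -178.1] size [124.   45.9] ang 14.3 z [-0.  0.  0.]
```

Request:
apply_moves([
  [[0, 0, 0, 0, 0, 0, 1], [0, 0, 0, 0, 0, 0, 1], [0, 0, 0, 0, 0, 0, 1]],
])

```text
time: 3.3
position: [0.5028, -0.0045, 0.0723]
tcp_rot: [180.0, 0.0, -175.1]
wrist_force: [-0.6, 2.8, 5.4]
opening: 0.0461
grip_force: 20.0
```

```bash
python3 -c "
from h import *
o=robot.get_obs();print(o['time'],o['position'].round(4),o['tcp_rot'].round(2),o['grip_force'],o['wrist_force'].round(1))
go([.5286,-.1981,o['position'][2]],194.0)"
```

```text
3.3 [ 0.5028 -0.0045  0.0723] [ 1.7996e+02  3.0000e-02 -1.7511e+02] 20.00013381242752 [-0.6  2.8  5.4]
turn [ 0.0002  0.0002 -0.0506] shift [-2.300e-02 -4.878e-01 -3.000e-04]
```

Request:
apply_moves([
  [[0, 0, -0.001, 0, -0.01, 0, 1], [0, 0, -0.003, -0.001, -0.03, 0, 1], [0, 0, -0.006, -0.003, -0.055, 0, 1], [0, 0, -0.009, -0.004, -0.085, 0, 1], [0, 0, -0.012, -0.005, -0.115, 0, 1], [0, 0, -0.015, -0.007, -0.145, 0, 1], [0, 0, -0.018, -0.008, -0.175, 0, 1], [0, 0, -0.021, -0.01, -0.205, 0, 1], [0, 0, -0.024, -0.011, -0.235, 0, 1], [0, 0, -0.028, -0.012, -0.265, 0, 1], [0, 0, -0.031, -0.014, -0.295, 0, 1], [0, 0, -0.034, -0.015, -0.325, 0, 1], [0, 0, -0.037, -0.017, -0.355, 0, 1], [0, 0, -0.04, -0.018, -0.385, 0, 1], [0, 0, -0.043, -0.019, -0.415, 0, 1], [0, 0, -0.046, -0.021, -0.44, 0, 1], [0, 0, -0.048, -0.022, -0.462, 0, 1], [0, 0, -0.05, -0.023, -0.478, 0, 1], [0, 0, -0.0505, -0.023, -0.487, 0, 1], [0, 0, -0.0505, -0.023, -0.488, 0, 1]],
])

```text
time: 4.97
position: [0.5281, -0.1968, 0.0723]
tcp_rot: [179.8, -0.0, -166.1]
wrist_force: [-0.4, 7.5, 9.2]
opening: 0.0459
grip_force: 20.0
```

```bash
cat > chk.py <<'E'
from m import *
o=robot.get_obs();print(o['time'],o['position'].round(4),o['tcp_rot'].round(2),o['grip_force'],o['wrist_force'].round(1))
go([.5286,-.1981,o['position'][2]],194.0)
for n in ("scene","side"):
    c=grab(n);cv2.imwrite(f'pics/{n}_{o["time"]:.1f}.png',c['frame'][...,::-1])
    W=pts(c);z=W[...,2];hsv=cv2.cvtColor(c["frame"],cv2.COLOR_RGB2HSV)
    P=W[(abs(z-.13)<.009)&(abs(W[...,0]-.525)<.09)&(abs(W[...,1]+.2)<.07)&(hsv[...,1]<60)&(hsv[...,2]>90)]
    if len(P)>20: rect(P,n+' drive')
E
python3 chk.py
```

```text
4.9667 [ 0.5281 -0.1968  0.0723] [ 179.75   -0.   -166.09] 20.00206768512726 [-0.4  7.5  9.2]
turn [ 0.0014 -0.     -0.0005] shift [-0.0004 -0.0034 -0.    ]
scene drive 485 c [ 554.6 -189.9] size [51.2 46.5] ang 16.73 z [124.3 129.7 131.9]
side drive 526 c [ 506.3 -198.4] size [74.9 61.5] ang 8.45 z [122.8 129.9 131.9]
```

Request:
apply_moves([
  [[0, 0, 0, 0, 0, 0, 1], [0, 0, 0, 0, 0, 0, 1], [0, 0, 0, 0, 0, 0, -1], [0, 0, 0, 0, 0, 0, -1], [0, 0, 0, 0, 0, 0, -1], [0, 0, 0, 0, 0, 0, -1], [0, 0, 0, 0, 0, 0, -1], [0, 0, 0, 0, 0, -0.04, -1], [0, 0, 0, 0, 0, -0.12, -1], [0, 0, 0, 0, 0, -0.2, -1], [0, 0, 0, 0, 0, -0.28, -1], [0, 0, 0, 0, 0, -0.32, -1], [0, 0, 0, 0, 0, -0.32, -1]],
])

```text
time: 6.15
position: [0.5308, -0.1996, 0.2044]
tcp_rot: [-179.7, 0.4, -166.0]
wrist_force: [0.6, -0.6, 1.0]
opening: 0.0912
grip_force: 0.0
```

```bash
python3 chk.py; python3 -c "
from h import *
go([.595,-.011,.2],96.1)"
```

```text
6.15 [ 0.5308 -0.1996  0.2044] [-179.68    0.42 -165.99] 0.0 [ 0.6 -0.6  1. ]
turn [-0.0018  0.0023  0.    ] shift [ 0.0045  0.005  -0.0001]
scene drive 1213 c [ 525.9 -196. ] size [110.3  46.4] ang 14.28 z [125.4 129.8 132.2]
side drive 994 c [ 524.8 -198.9] size [110.5  47. ] ang 14.18 z [123.1 130.  131.8]
turn [-0.000e+00  1.000e-04  5.439e-01] shift [-0.275   0.4146 -0.0005]
```

The drive stands within 2 mm and 0.3° of the outline. Next is the handle.

Request:
apply_moves([
  [[0, 0, 0.544, -0.275, 0.415, 0, -1], [0, 0, 0.544, -0.275, 0.415, 0, -1], [0, 0, 0.544, -0.275, 0.415, 0, -1], [0, 0, 0.544, -0.275, 0.415, 0, -1], [0, 0, 0.544, -0.275, 0.415, 0, -1], [0, 0, 0.544, -0.275, 0.415, 0, -1], [0, 0, 0.544, -0.275, 0.415, 0, -1], [0, 0, 0.544, -0.275, 0.415, 0, -1], [0, 0, 0.544, -0.275, 0.415, 0, -1], [0, 0, 0.544, -0.275, 0.415, 0, -1], [0, 0, 0.544, -0.275, 0.415, 0, -1], [0, 0, 0.544, -0.275, 0.415, 0, -1], [0, 0, 0.544, -0.275, 0.415, 0, -1], [0, 0, 0.544, -0.275, 0.415, 0, -1], [0, 0, 0.544, -0.275, 0.415, 0, -1], [0, 0, 0.544, -0.275, 0.415, 0, -1], [0, 0, 0.544, -0.275, 0.415, 0, -1]],
])

```text
time: 7.67
position: [0.5946, -0.0108, 0.1987]
tcp_rot: [-179.9, -0.0, 96.2]
wrist_force: [0.6, -0.5, 0.7]
opening: 0.0913
grip_force: 0.0
```

```bash
python3 -c "
from h import *
o=robot.get_obs();print(o['time'],o['position'].round(4),o['tcp_rot'].round(2),o['joint_pos'].round(0))
go([.595,-.011,.064],96.1)
c=grab('wrist');cv2.imwrite('pics/w2.png',c['frame'][...,::-1])"
```

```text
7.6667 [ 0.5946 -0.0108  0.1987] [-1.7987e+02 -2.0000e-02  9.6240e+01] [-2. 21. 88.  0. 71. -8.]
turn [-0.0007 -0.0001  0.0008] shift [-0.0008  0.0018  0.3367]
```

View pics/w2.png

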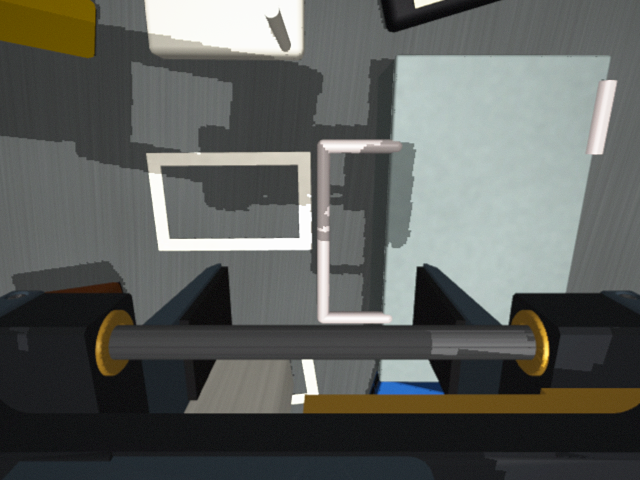

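The bar (column 323) lies midway between the fingers (228–415), with the lid's front edge at column 395. I narrow the opening to about 41 mm so the rear finger fits in front of the lid edge, then go down and pinch.

Request:
apply_moves([
  [[0, 0, 0, 0, 0.002, 0, 0.1], [0, 0, 0, 0, 0.002, 0, 0.1], [0, 0, 0, 0, 0.002, 0, 0.1], [0, 0, 0, 0, 0.002, 0, 0.1], [0, 0, 0, 0, 0.002, 0.05, 0.1], [0, 0, 0, 0, 0.002, 0.1, 0.1], [0, 0, 0, 0, 0.002, 0.15, 0.1], [0, 0, 0, 0, 0.002, 0.2, 0.1]],
])

```text
time: 8.38
position: [0.596, -0.0106, 0.1194]
tcp_rot: [180.0, 0.0, 96.1]
wrist_force: [-0.2, 0.6, -0.3]
opening: 0.0422
grip_force: 0.0
```

```bash
python3 -c "
from h import *
o=robot.get_obs();print(o['opening'],o['position'],o['wrist_force'])
go([.595,-.011,.063],96.1)"
```

```text
0.04221905920008467 [ 0.59597137 -0.01063421  0.11939749] [-0.19271446  0.57871495 -0.26807288]
turn [0.0003 0.     0.0001] shift [-0.0006 -0.0026  0.141 ]
```

Request:
apply_moves([
  [[0, 0, 0, 0, -0.002, 0.04, 0.1], [0, 0, 0, 0, -0.002, 0.08, 0.1], [0, 0, 0, 0, -0.002, 0.12, 0.1], [0, 0, 0, 0, -0.002, 0.14, 0.1], [0, 0, 0, 0, -0.002, 0.14, 0.1], [0, 0, 0, 0, -0.002, 0.14, 0.3], [0, 0, 0, 0, -0.002, 0.14, 0.5], [0, 0, 0, 0, -0.002, 0.14, 0.7], [0, 0, 0, 0, -0.002, 0.14, 1], [0, 0, 0, 0, -0.002, 0.14, 1], [0, 0, 0, 0, -0.002, 0.14, 1], [0, 0, 0, 0, -0.002, 0.14, 1], [0, 0, 0, 0, -0.002, 0.14, 1]],
], grip_force=25)

```text
time: 9.47
position: [0.5952, -0.0108, 0.0646]
tcp_rot: [180.0, 0.0, 96.1]
wrist_force: [-1.4, -0.8, 4.4]
opening: 0.0093
grip_force: 25.0
```

```bash
python3 -c "
from h import *
o=robot.get_obs();print(o['opening'],o['grip_force'],o['position'].round(4),o['wrist_force'].round(1))
a=np.radians(6.1);p0=o['position']
c0=np.array([-200,3])
for t in range(0,62,3):
    r=np.radians(t);q=200*np.array([-np.cos(r),np.sin(r)])+3*np.array([np.sin(r),np.cos(r)])-c0
    print(t,'ty',round(q[0]/400,3),'tz',round(-q[1]/400,3))
"
```

```text
0.00930991304091184 25.000769197940826 [ 0.5952 -0.0108  0.0646] [-1.4 -0.8  4.4]
0 ty 0.0 tz -0.0
3 ty 0.001 tz -0.026
6 ty 0.004 tz -0.052
9 ty 0.007 tz -0.078
12 ty 0.012 tz -0.104
15 ty 0.019 tz -0.129
18 ty 0.027 tz -0.154
21 ty 0.036 tz -0.179
24 ty 0.046 tz -0.203
27 ty 0.058 tz -0.226
30 ty 0.071 tz -0.249
33 ty 0.085 tz -0.271
36 ty 0.1 tz -0.292
39 ty 0.116 tz -0.313
42 ty 0.133 tz -0.333
45 ty 0.152 tz -0.351
48 ty 0.171 tz -0.369
51 ty 0.191 tz -0.386
54 ty 0.212 tz -0.401
57 ty 0.234 tz -0.416
60 ty 0.256 tz -0.429
```

Request:
apply_moves([
  [[0, 0, 0, 0, 0.0, -0.01, 1], [0, 0, 0, 0, 0.001, -0.026, 1], [0, 0, 0, 0, 0.004, -0.052, 1], [0, 0, 0, 0, 0.007, -0.078, 1], [0, 0, 0, 0, 0.012, -0.104, 1], [0, 0, 0, 0, 0.019, -0.129, 1], [0, 0, 0, 0, 0.027, -0.154, 1], [0, 0, 0, 0, 0.036, -0.179, 1], [0, 0, 0, 0, 0.046, -0.203, 1], [0, 0, 0, 0, 0.058, -0.226, 1], [0, 0, 0, 0, 0.071, -0.249, 1], [0, 0, 0, 0, 0.071, -0.249, 1]],
])

```text
time: 10.47
position: [0.6229, -0.0078, 0.1659]
tcp_rot: [-179.9, 0.0, 96.1]
wrist_force: [-5.6, -1.6, -0.2]
opening: 0.0092
grip_force: 25.0
```

```bash
cat > lid.py <<'E'
from m import *
o=robot.get_obs();print(o['time'],o['opening'],o['grip_force'],o['position'].round(4),o['wrist_force'].round(1))
a=np.radians(6.1);X=np.array([np.cos(a),np.sin(a)]);Y=np.array([-X[1],X[0]]);H=np.array([.7939,.0106])
for n in ("scene","side"):
    c=grab(n);cv2.imwrite(f'pics/{n}_{o["time"]:.1f}.png',c['frame'][...,::-1]);W=pts(c);q=W[...,:2]-H;bx,by,z=q@X,q@Y,W[...,2]-.08
    hsv=cv2.cvtColor(c["frame"],cv2.COLOR_RGB2HSV)
    m=(bx>-.155)&(bx<.02)&(abs(by)<.12)&(z>.025)&(np.hypot(bx,z)<.15)&(hsv[...,1]<60)&(hsv[...,2]>90)
    if m.sum()>50:
        r=np.linalg.svd(np.c_[bx[m]-np.median(bx[m]),z[m]-np.median(z[m])],full_matrices=False)[2][0]
        print(n,m.sum(),"lid slope deg",np.degrees(np.arctan(-r[1]/r[0])).round(1))
E
python3 lid.py
```

```text
10.4667 0.00922115304637159 25.000218451023102 [ 0.6229 -0.0078  0.1659] [-5.6 -1.6 -0.2]
scene 6378 lid slope deg 29.7
side 606 lid slope deg 28.7
```

Request:
apply_moves([
  [[0, 0, 0, 0, 0.014, -0.022, 1], [0, 0, 0, 0, 0.029, -0.043, 1], [0, 0, 0, 0, 0.045, -0.064, 1], [0, 0, 0, 0, 0.062, -0.084, 1], [0, 0, 0, 0, 0.081, -0.102, 1], [0, 0, 0, 0, 0.1, -0.12, 1], [0, 0, 0, 0, 0.12, -0.137, 1], [0, 0, 0, 0, 0.141, -0.152, 1], [0, 0, 0, 0, 0.163, -0.167, 1], [0, 0, 0, 0, 0.178, -0.176, 1], [0, 0, 0, 0, 0.185, -0.18, 1], [0, 0, 0, 0, 0.185, -0.18, 1], [0, 0, 0, 0, 0.185, -0.18, 1], [0, 0, 0, 0, 0.185, -0.18, 1], [0, 0, 0, 0, 0.185, -0.18, 1]],
])

```text
time: 11.82
position: [0.6958, -0.0, 0.239]
tcp_rot: [-180.0, 0.0, 96.1]
wrist_force: [-6.3, -2.0, 9.5]
opening: 0.0095
grip_force: 25.0
```

```bash
python3 lid.py; python3 chk.py; cp $(ls -t pics/scene_*.png|head -1) pics/last.png
```

```text
11.8167 0.009496488520995341 25.0021094083786 [ 0.6958 -0.      0.239 ] [-6.3 -2.   9.5]
scene 5204 lid slope deg 59.5
side 219 lid slope deg 60.9
11.9167 [ 0.6958 -0.      0.239 ] [1.800e+02 2.000e-02 9.609e+01] 25.002087950706482 [-7.3 -1.6  9.1]
turn [-1.000e-04  1.000e-04 -5.439e-01] shift [-4.480e-01 -4.681e-01  1.000e-04]
scene drive 1285 c [ 525.3 -196.4] size [111.2  46.8] ang 14.84 z [125.8 129.7 132.2]
side drive 998 c [ 524.6 -198.5] size [110.9  47.9] ang 13.83 z [123.  130.  131.8]
```

View pics/last.png

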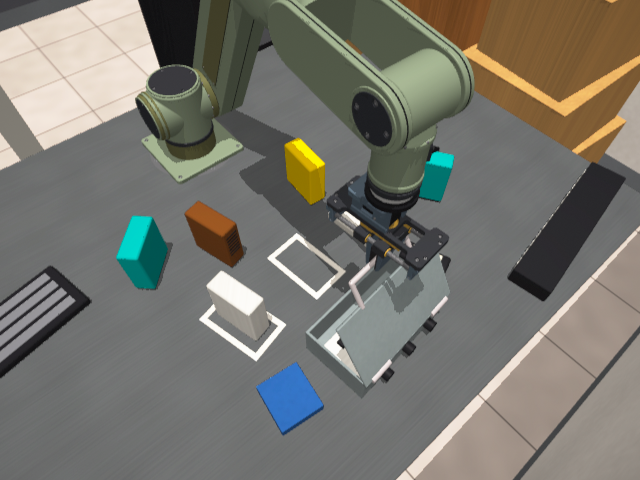

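The lid is at about 60° (59.5° and 60.9° in the two views), held by the handle. The drive stands in the outline at (242,305), and the router, switch and adapter have not been touched. I hand the job in.

```bash
python3 -c "
from station import robot
print(robot.get_obs()['dq']); print(robot.sign_off())"
```

```text
[ 0.08382528  0.086025    0.05495514 -0.03202425  0.00496401  0.0077169 ]
the job is handed in; nothing more can be done
None
```

I slid the drive into the empty outline (within about 2 mm and 0.5° of it), raised the lid to about 60°, and handed the job in at about 12 s with the gripper still holding the handle; no verdict came back.

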